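# Load a brass bar into the bench collet

### The job

Take the round brass bar from the wooden rest and feed it, plain end first, into the mouth of the green bench collet until it meets the depth stop inside, gently enough that the stop is not pushed off its setting. Then swing the red-handled lever fully away from you to clamp the bar, and let go of everything. Leave the hexagonal steel bar on its rest and the tape roll and wooden cat where they are.

Things in the scene. Friction and masses are not known exactly. Their poses are not given: they have to be found in the camera images.
- round_bar: Round brass bar, 16 mm diameter, 130 mm long, about 0.2 kg; its last 12 mm at the rear end are painted blue. It starts level in one of the two places of the bar rest, axis 40 mm above the bench. Origin at the bar's middle, on its axis; own x runs along the bar to the plain end. Grip across it from above in the clear span between the rest's supports, say 30 mm behind its middle (to the blue end).
- bar_tip (a point): Centre of the flat plain end of the round bar, 65 mm from the bar's middle along its x axis.
- hex_bar: Hexagonal steel bar, 16 mm across flats, 130 mm long, lying in the other place of the bar rest, 80 mm beside the round bar. Origin at its middle, x along it. A bystander.
- bar_rest: Fixed wooden rest, base 130 x 140 x 10 mm, with two places for bars, 40 mm either side of its middle (own y). Each place has two notched supports 12 mm thick, 34 mm wide and 44 mm high, 57 mm behind and 34 mm ahead of the rest's middle along its x. Origin under its middle; the bars point along its x, roughly away from the robot.
- collet: Fixed bench collet: steel base plate 130 x 86 x 12 mm under a green housing 56 mm wide and 84 mm high, open mouth facing the robot. Origin on the bench under the mouth; own x is the feed direction (level, into the mouth, roughly away from the robot), y to the left, z up. In the open bore the bar slides with 1 mm of play all round and needs only a few newtons.
- collet_mouth (a point): Centre of the mouth, on the bore's axis, 55 mm above the bench. The mouth is a funnel 27 mm wide narrowing over 8 mm to the 18 mm bore. Its axes are those of the collet.
- collet_lever (a joint): Clamping lever, rad: 0 open (starts at 0 to 0.15), 1.2 fully closed at its end stop. It turns about a vertical pivot, clockwise seen from above. About 3 to 4 N on the handle moves it, somewhat more over the last third, where the jaw meets the bar; it stays where it is left. Closing presses a jaw down onto the bar; closed, no bar can enter.
- lever_knob (a point): Point on the axis of the lever's upright red handle, a post of 18 mm diameter from 63 to 105 mm above the bench; this point is 93 mm up and 75 mm from the pivot axis. Open, it stands to the left of the collet and nearer the robot than the pivot; to close, it is pushed round an arc away from the robot.
- lever_pivot (a point): Point on the lever's vertical pivot axis, 93 mm above the bench, fixed to the collet 50 mm behind the mouth and 40 mm to its left. At joint value q the direction from here to the handle is the collet's +y axis turned by (0.6 - q) rad counter-clockwise seen from above.
- tape_roll: Loose roll of brown tape, 83 mm diameter, 20 mm high, lying flat left of the collet. Origin under its middle. A bystander.
- cat_figure: Loose flat wooden cat, 66 mm wide, 16 mm thick, 99 mm high, standing behind the tape roll, left of and beyond the collet. Origin under its middle. A bystander.
- stop_bracket (a point): Fixed bracket at the collet's rear, 122 mm behind the mouth on the bore's axis, that carries the depth stop: a steel rod with a brass collar. The rod's flat face (stop_face), inside the bore, stands between 40 and 66 mm behind the mouth, set differently each time and not measured: it must be felt. Friction alone holds the rod: it slides back at about 8 N.
There are look-alikes about, which are no part of the job. There is more than one size of the round_bar; the job needs the larger.

How it is judged:
On the way, in this order (a step that is already met when the one before it is completed fails the run):
1. the round bar lies in the bore with its plain end against the depth stop (within 1.5 mm; tip within 3 mm of the bore axis) while the lever is still open (below 0.3 rad) (x of bar_tip in the frame of collet_mouth above 0.036 m and y of bar_tip in the frame of collet_mouth between -0.003 and 0.003 m and z of bar_tip in the frame of collet_mouth between -0.003 and 0.003 m and x of stop_face in the frame of round_bar below 0.0675 m and angle between the x axis of round_bar and the x axis of collet, either way round below 0.12 rad and value of joint collet_lever below 0.3 rad), for 0.2 s.
2. the lever is closed (above 1.05 rad) (value of joint collet_lever above 1.05 rad), for 0.1 s.
At the end, for the whole second after the job is handed in: The round bar lies in the bore, plain end within 1.5 mm of the stop's face and 3 mm of the bore's axis, bar in line with the bore (0.12 rad), lever closed beyond 1.05 of 1.2 rad, jaw pressing on the bar with over 3 N, bar at rest, everything released (x of bar_tip in the frame of collet_mouth above 0.036 m and y of bar_tip in the frame of collet_mouth between -0.003 and 0.003 m and z of bar_tip in the frame of collet_mouth between -0.003 and 0.003 m and x of stop_face in the frame of round_bar below 0.0675 m and angle between the x axis of round_bar and the x axis of collet, either way round below 0.12 rad and value of joint collet_lever above 1.05 rad and contact force between round_bar and collet_jaw_c0 above 3 N and linear speed of round_bar below 0.02 m/s); the robot touches nothing.
It fails at once if the depth stop is pushed more than 2 mm off its setting (distance of stop_face from where it was at the start of the episode above 0.002 m).
It fails at once if the hexagonal bar is moved more than 15 mm (distance of hex_bar from where it was at the start of the episode above 0.015 m).
It fails at once if the tape roll is moved more than 15 mm (distance of tape_roll from where it was at the start of the episode above 0.015 m).
It fails at once if the wooden cat is moved more than 15 mm (distance of cat_figure from where it was at the start of the episode above 0.015 m).
It also fails if it takes over 72 s, if anything falls off the work surface, if the arm or the gripper's body presses on something with over 40 N, if the wrist force passes 120 N, or if a joint passes its speed limit or range.

### The arm

A 7-joint arm with a two-finger parallel gripper is mounted at the origin on a cart in front of the work surface, level with it; the furniture and walls round the work are solid. World frame = base frame: x ahead of the robot, y to its left, z up, the work surface at z = 0. Lengths are in m, angles in rad, forces in N, time in s.
With the tool pointing down it reaches from about 0.4 to 0.85 m from the base axis. Payload 4.5 kg.
Tool frame: the origin (TCP) lies at the very end of the fingers, on their centre line; the grasp point (between the pads) lies 19 mm behind it (r.grip_point_offset is the distance from the TCP to the grasp point, in m); z points along the fingers, y is the line along which they close (so a half turn about z gives the same grasp; the last joint's range is limited). The gripper opens to 88 mm and grips with 3 to 60 N. Pads are 18 mm wide; open, the fingers measure 123 mm over their backs; the gripper's body (75 mm by 187 mm) begins 45 mm behind the grasp point.
Start: joints at [-1.156, 0.689, -0.195, 1.565, 0.157, 0.902, -0.215], TCP at [0.232, 0.58, 0.217] pointing down, gripper open.
Joint ranges: [-3.01, 3.01], [-0.46, 2.08], [-1.47, 1.51], [0.13, 2.56], [-1, 4.14], [0.04, 2.09], [-2.66, 2.66]. Speed limits (rad/s): [2.57, 2.57, 3.14, 3.14, 3.14, 3.14, 3.14].

### API

Orientations are given as a unit quaternion [x, y, z, w].
In Python, from plant import r gives the robot as it stands.
- The arm moves only by the tool carry_out, never from a script. Its argument "rows" is a list of rows, each a list of 3 entries, a list of its own where there are three numbers: the shift along the tool's x, y, z in cm, then the turn, a rotation vector about the tool's x, y, z in degrees, then the closure, from 0 (fully open) to 1 (shut). A call has 1 to 12 rows; each row is the pose to reach, as a shift and turn from the pose commanded when the call began, along the tool's axes at that moment; what a row does not reach only later rows make up. A row lasts 1/10 s, in which the tool goes at most 50 mm and 8.59 degrees, less where a joint would pass 70% of its speed; a pose out of reach is approached as far as the arm can. A call with a gripper value outside its range is refused whole. The fingers move at their own pace and stop on an object; "newtons" is the grip in N (left out, the last holds). Time passes only in rows, so rows that repeat a pose let the fingers close. It gives the time, the measured TCP pose, the force, the opening and the grip force at its end, in the units of the state.
- r.get_state(): the state, without advancing time (a new reading comes with each control period).
- r.snapshot(name): name is "side" or "top"; returns a dict with "image" (480x640x3 uint8, red, green, blue), "fx", "fy", "cx", "cy" (pixels), "dist_coeffs" ([k1, k2, p1, p2, k3] as OpenCV has them; the pictures are not rectified), "pose" (4x4, takes a point from camera to world coordinates). Camera axes: x right, y up, looking along -z (the intrinsics and any distortion apply to the point x, -y, -z); pixel columns grow to the right and rows downward; lengths in m; the calibration is good to about 2 mm. A picture is of the moment at which its call begins. There is no depth.
- r.finish_job(): hands the job in; it is judged then, once.
The state is a dict: "clock": time; "q": joint angles; "qd": joint speeds; "joint_torque": joint torques, N m; "tool_pos": TCP position; "eef_rot": TCP orientation; "contact_force": force on the tool from outside, world axes, zero at the start; "moment": the same for the moment, N m; "opening": opening from 0.0 (shut) to 1.0 (fully open); "finger_force": force on a finger pad.
Only numpy, scipy, OpenCV 4.12 (cv2) and the standard library are available. Lean on these libraries where they do the work, as an engineer would, in place of code of your own. Each camera call takes 0.05 s, during which the arm holds its last target. There are 200 camera calls.

## Working session

There is one attempt and no reset: what is moved stays moved. The work goes in short steps, Python scripts to look and compute and a tool call to move; the robot and the scene stay as the last step left them, time stands still between calls to the robot, and variables do not carry over. Pictures are saved under pics/ and viewed, at most 12 in all, crops included, and the job is handed in when it is done.

Besides the shell and the picture viewer there is one more tool, called after "Emit:" as name([rows], argument=value, ...), one row to a line, values as JSON. carry_out: Moves the arm, as the interface text tells. Its arguments: {"type":"object","properties":{"rows":{"type":"array"},"newtons":{"type":"number"}},"required":["rows"]}

```bash
mkdir -p pics; cat > h.py <<'E'
import numpy as np, cv2
from plant import r
def snap(name,fn=None):
    s=r.snapshot(name)
    if fn: cv2.imwrite('pics/'+fn,s['image'][:,:,::-1])
    return s
def K(s): return np.array([[s['fx'],0,s['cx']],[0,s['fy'],s['cy']],[0,0,1.]])
def ray(s,uv):
    p=cv2.undistortPoints(np.array([[uv]],float),K(s),np.array(s['dist_coeffs'],float))[0,0]
    T=np.array(s['pose']); return T[:3,3],T[:3,:3]@np.array([p[0],-p[1],-1.])
def plane(s,uv,z):
    o,d=ray(s,uv); return o+d*(z-o[2])/d[2]
def two(s1,a,s2,b):
    o1,d1=ray(s1,a);o2,d2=ray(s2,b)
    t=np.linalg.lstsq(np.c_[d1,-d2],o2-o1,rcond=None)[0]
    p,q=o1+d1*t[0],o2+d2*t[1]; return (p+q)/2,np.linalg.norm(p-q)
def proj(s,P):
    T=np.array(s['pose']); c=T[:3,:3].T@(np.array(P)-T[:3,3]); c=c*[1,-1,-1]
    return cv2.projectPoints(c.reshape(1,1,3),np.zeros(3),np.zeros(3),K(s),np.array(s['dist_coeffs'],float))[0].ravel()
E
python3 - <<'E'
from h import *
for n in('top','side'):
    s=snap(n,n+'0.png'); print(n,s['fx'],s['cx'],s['cy'],s['dist_coeffs'],np.round(s['pose'],3).tolist())
print(r.get_state())
E
```

```text
top 435.2039767354757 324.1274116104209 241.57988064781654 [-0.0600091  0.         0.         0.         0.       ] [[0.011, 0.987, -0.159, 0.408], [-1.0, 0.015, 0.02, 0.019], [0.022, 0.158, 0.987, 1.219], [0.0, 0.0, 0.0, 1.0]]
side 459.5458509779096 324.9478258134407 237.76758335616597 [-0.08433238  0.          0.          0.          0.        ] [[0.857, 0.273, -0.437, 0.153], [-0.515, 0.442, -0.734, -0.717], [-0.007, 0.854, 0.519, 0.583], [0.0, 0.0, 0.0, 1.0]]
{'clock': 0.1, 'q': array([-1.15621514,  0.68990121, -0.19451409,  1.56622393,  0.15731428,
        0.90244024, -0.21506599]), 'qd': array([-0.00024511, -0.00149078,  0.00109526, -0.00161797, -0.00062064,
        0.00030934, -0.00086349]), 'joint_torque': array([-3.32469957e-03, -5.28500819e+01, -1.27146788e+00, -1.53836364e+01,
       -5.25543373e-02,  1.99544476e-03,  5.42714452e-05]), 'tool_pos': array([0.23211006, 0.57968186, 0.21649369]), 'eef_rot': array([ 1.89187115e-01,  9.81940737e-01, -7.85628821e-04, -8.96984970e-05]), 'contact_force': array([0.82038404, 0.55819801, 0.01455921]), 'moment': array([-0.00340105, -0.03150688, -0.01295384]), 'finger_force': 0.0, 'opening': 0.9980842384143305}
```

View pics/top0.png

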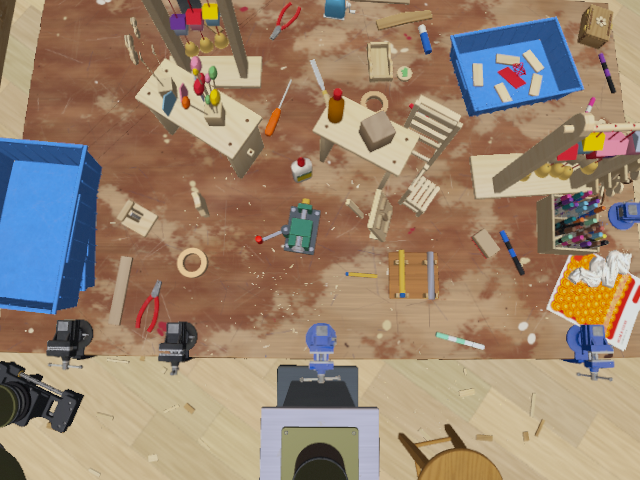

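View pics/side0.png

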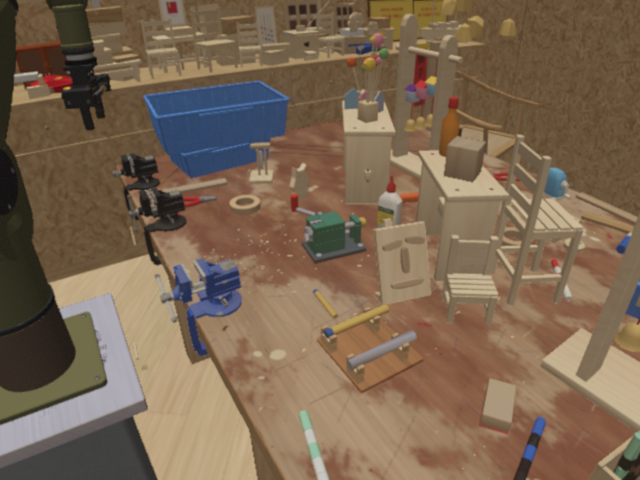

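The top view shows the rest at about (413,274). The large brass bar is in its left place, around (402,274), with the small look-alike loose at (360,275). The collet is at (300,228), the red handle at (259,239), the tape at (192,263) and the cat at (198,198). Next I'll look at enlarged crops.

```bash
python3 - <<'E'
import cv2
a=cv2.imread('pics/top0.png')[190:310,240:450]; b=cv2.imread('pics/side0.png')[185:385,285:435]
cv2.imwrite('pics/c1.png',cv2.resize(a,None,fx=3.8,fy=3.8,interpolation=cv2.INTER_CUBIC))
cv2.imwrite('pics/c2.png',cv2.resize(b,None,fx=3,fy=3,interpolation=cv2.INTER_CUBIC))
E
```

```text
(no output)
```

View pics/c1.png

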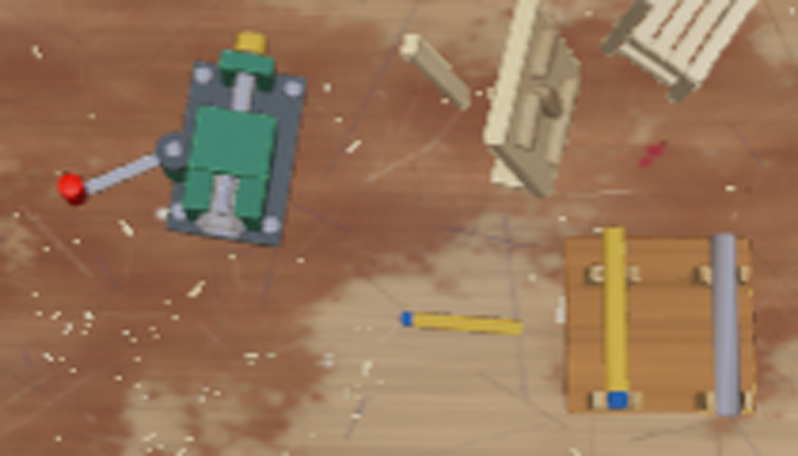

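View pics/c2.png

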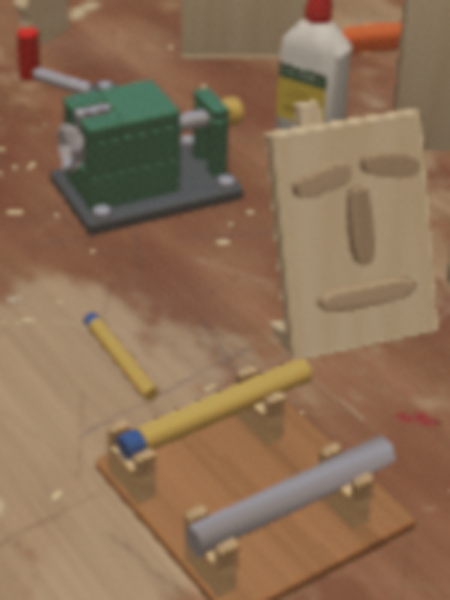

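The crops show the bar with its blue end toward the robot. The collet is yawed about -9°, its mouth ring at about crop (222,228) in c1, and the brass collar is behind it at (250,42). Now I'll measure these with colour masks.

```bash
python3 - <<'E'
from h import *
s=snap('top'); t=snap('side')
def masks(s,box):
    x0,y0,x1,y1=box; im=s['image'][y0:y1,x0:x1]; return cv2.cvtColor(im,cv2.COLOR_RGB2HSV),(x0,y0)
def cen(s,box,lo,hi):
    h,o=masks(s,box); m=cv2.inRange(h,np.array(lo),np.array(hi)); n,l,st,c=cv2.connectedComponentsWithStats(m)
    i=1+np.argmax(st[1:,4]); ys,xs=np.where(l==i); return c[i]+o,st[i,4],np.c_[xs+o[0],ys+o[1]].astype(float)
Y=([20,110,90],[35,255,255]);B=([105,120,60],[125,255,255]);G=([60,60,30],[90,255,255]);R=([0,180,90],[6,255,255])
# bar, top
c,n,p=cen(s,(395,245,411,304),*Y); cb,nb,pb=cen(s,(395,285,411,304),*B)
A=np.r_[p,pb]; w=np.array([plane(s,q,0.04)[:2] for q in A])
m=w.mean(0); u,S,V=np.linalg.svd(w-m); d=V[0]*np.sign(V[0,0]); k=(w-m)@d
print('bar mid',m+d*(k.min()+k.max())/2,'len',np.ptp(k),'yaw deg',np.degrees(np.arctan2(d[1],d[0])),n,nb, 'px',A.min(0),A.max(0))
# bar, side ends of blue
ca,na,_=cen(t,(318,295,400,345),*B); cy,ny,_=cen(t,(325,295,400,345),*Y); 
print('two-view blue',two(s,cb,t,ca),'yellow',two(s,c,t,cy),na,ny)
# hex bar in the rest: rest mask orange
# knob
kr,n1,_=cen(s,(250,230,270,250),*R); kt,n2,_=cen(t,(285,190,305,215),*R)
print('knob top z.105',plane(s,kr,.105),'two',two(s,kr,t,kt),n1,n2)
# collar
g1,n1,_=cen(s,(296,195,316,206),*Y); g2,n2,_=cen(t,(355,210,372,230),*Y)
print('collar z.055',plane(s,g1,.055),'two',two(s,g1,t,g2),n1,n2)
# green
h1,n1,P=cen(s,(280,200,320,250),*G); print('green',h1,n1, [plane(s,x,.084)[:2].round(4).tolist() for x in cv2.boxPoints(cv2.minAreaRect(P.astype(np.float32)))])
f=lambda x,y:(240+(x+.5)/3.8-.5,190+(y+.5)/3.8-.5)
for nm,q,z in[('bolts',(203,75),.014),('',(293,88),.014),('',(272,225),.014),('',(179,212),.014),('plate',(197,61),.012),('',(306,78),.012),('',(280,245),.012),('',(167,229),.012),('mouthring',(221,226),.055),('pivot',(174,150),.08)]:
    print(nm,z,plane(s,f(*q),z)[:2].round(4))
g=lambda x,y:(285+(x+.5)/3-.5,185+(y+.5)/3-.5)
print('pivot2',two(s,f(174,150),t,g(101,88)))
E
```

```text
bar mid [ 0.51460181 -0.21746359] len 0.12588683651198762 yaw deg 0.24487314576852717 250 19 px [399. 250.] [405. 296.]
two-view blue (array([ 0.45540691, -0.2172949 ,  0.04306416]), np.float64(2.3393518475082957e-05)) yellow (array([ 0.51929585, -0.21696511,  0.04248248]), np.float64(0.00018505977987966866)) 19 352
knob top z.105 [0.59085919 0.16655798 0.105     ] two (array([0.59377487, 0.16916424, 0.08598599]), np.float64(0.0004328550803078748)) 46 69
collar z.055 [0.70811868 0.04760797 0.055     ] two (array([0.70748899, 0.04726379, 0.05922917]), np.float64(0.0010136714882263064)) 38 23
green [299.75704225 231.82922535] 568 [[0.5779, 0.1089], [0.6579, 0.0989], [0.6477, 0.0265], [0.5678, 0.0373]]
bolts 0.014 [0.6932 0.0837]
 0.014 [0.6844 0.0164]
 0.014 [0.5809 0.0304]
 0.014 [0.5896 0.099 ]
plate 0.012 [0.7044 0.0885]
 0.012 [0.6926 0.0068]
 0.012 [0.5664 0.0243]
 0.012 [0.5771 0.1076]
mouthring 0.055 [0.5738 0.0662]
pivot 0.08 [0.6235 0.0992]
pivot2 (array([0.62289558, 0.10012089, 0.07556334]), np.float64(0.0031239831049811404))
```

```bash
cat >> h.py <<'E'
from scipy.spatial.transform import Rotation as Ro
def down(yawdeg):  # tool down; tool x = -(cos,sin)(yaw), tool y = (-sin,cos)
    return Ro.from_euler('z',yawdeg,degrees=True)*Ro.from_quat([0,1,0,0])
def go(P,yaw=None):
    st=r.get_state(); R0=Ro.from_quat(st['eef_rot']); sh=R0.inv().apply(np.array(P)-st['tool_pos'])*100
    tv=(R0.inv()*down(yaw)).as_rotvec(degrees=True) if yaw is not None else None
    print('shift cm',sh.round(2),'turn',None if tv is None else tv.round(2))
E
python3 -c "
from h import *
go([.48,-.2175,.17],0.2); go([.48,-.2175,.028],0.2)"
```

```text
shift cm [-52.64 -64.81   4.75] turn [-6.000e-02 -1.000e-02 -2.202e+01]
shift cm [-52.64 -64.8   18.95] turn [-6.000e-02 -1.000e-02 -2.202e+01]
```

Emit:
carry_out([
  [[-13,-16,1],[0,0,-7],0],
  [[-26,-32,2],[0,0,-14],0.2],
  [[-40,-49,3.5],[0,0,-22],0.4],
  [[-52.6,-64.8,4.7],[0,0,-22],0.4],
  [[-52.6,-64.8,4.7],[0,0,-22],0.4],
  [[-52.6,-64.8,4.7],[0,0,-22],0.4],
  [[-52.6,-64.8,4.7],[0,0,-22],0.4],
  [[-52.6,-64.8,4.7],[0,0,-22],0.4],
  [[-52.6,-64.8,4.7],[0,0,-22],0.4],
  [[-52.6,-64.8,4.7],[0,0,-22],0.4],
  [[-52.6,-64.8,4.7],[0,0,-22],0.4],
  [[-52.6,-64.8,4.7],[0,0,-22],0.4],
])

```text
clock: 1.4
tool_pos: [0.4105, 0.0062, 0.1837]
eef_rot: [-0.002, 1.0, 0.0, 0.0]
contact_force: [1.2, 0.8, -0.1]
opening: 0.601
finger_force: 0.0
```

```bash
python3 -c "
from h import *
go([.48,-.2175,.12],0.2)"
```

```text
shift cm [ -6.87 -22.4    6.37] turn [ 0.01  0.03 -0.  ]
```

Emit:
carry_out([
  [[-6.9,-22.4,3],[0,0,0],0.4],
  [[-6.9,-22.4,4],[0,0,0],0.4],
  [[-6.9,-22.4,5],[0,0,0],0.4],
  [[-6.9,-22.4,6],[0,0,0],0.4],
  [[-6.9,-22.4,6.3],[0,0,0],0.4],
  [[-6.9,-22.4,6.3],[0,0,0],0.4],
  [[-6.9,-22.4,6.3],[0,0,0],0.4],
  [[-6.9,-22.4,6.3],[0,0,0],0.4],
  [[-6.9,-22.4,6.3],[0,0,0],0.4],
])

```text
clock: 2.3
tool_pos: [0.48, -0.2138, 0.1214]
eef_rot: [-0.003, 1.0, 0.0, 0.0]
contact_force: [0.1, -0.3, -0.0]
opening: 0.6
finger_force: 0.0
```

```bash
python3 - <<'E'
from h import *
print(r.get_state()['tool_pos']); go([.48,-.2175,.028],0.2)
t=snap('side'); im=t['image'][200:400,250:450,::-1]; cv2.imwrite('pics/g1.png',cv2.resize(im,None,fx=3,fy=3,interpolation=cv2.INTER_CUBIC))
E
```

```text
[ 0.47995274 -0.21377942  0.12140026]
shift cm [ 0.   -0.38  9.34] turn [0.03 0.04 0.16]
```

View pics/g1.png

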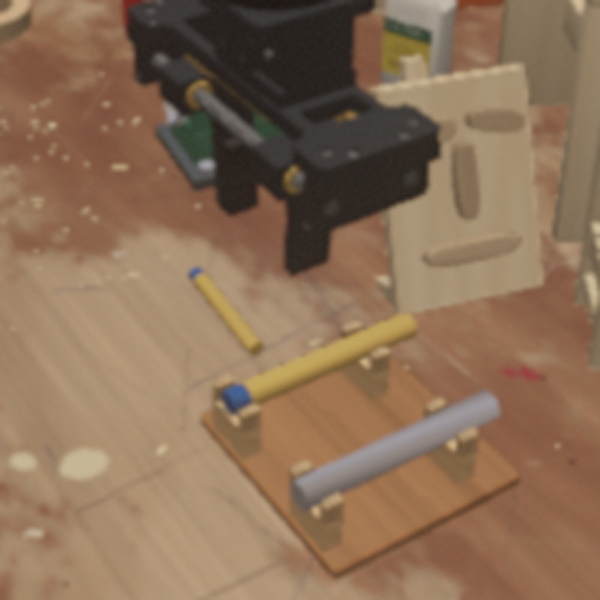

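The open gripper sits above the bar at crop (300,200), and the bar and hex bar are still on their rest. I'll descend most of the way and then check.

Emit:
carry_out([
  [[0,0,2],[0,0,0],0.4],
  [[0,0,5],[0,0,0],0.4],
  [[0,0,7],[0,0,0],0.4],
  [[0,0,7],[0,0,0],0.4],
  [[0,0,7],[0,0,0],0.4],
])

```text
clock: 2.85
tool_pos: [0.48, -0.2148, 0.0513]
eef_rot: [-0.002, 1.0, 0.0, 0.0]
contact_force: [0.7, -0.1, 0.2]
opening: 0.603
finger_force: 0.0
```

```bash
python3 -c "
from h import *
go([.48,-.2175,.028],0.2)"
```

```text
shift cm [ 0.   -0.27  2.33] turn [0.01 0.01 0.07]
```

Emit:
carry_out([
  [[0,-0.3,1],[0,0,0],0.4],
  [[0,-0.3,2.3],[0,0,0],0.4],
  [[0,-0.3,2.3],[0,0,0],0.4],
  [[0,-0.3,2.3],[0,0,0],0.75],
  [[0,-0.3,2.3],[0,0,0],0.9],
  [[0,-0.3,2.3],[0,0,0],0.9],
  [[0,-0.3,2.3],[0,0,0],0.9],
  [[0,-0.3,2.3],[0,0,0],1],
  [[0,-0.3,2.3],[0,0,0],1],
  [[0,-0.3,2.3],[0,0,0],1],
], newtons=40)

```text
clock: 3.85
tool_pos: [0.4797, -0.2186, 0.0277]
eef_rot: [-0.002, 1.0, 0.0, 0.0]
contact_force: [-0.1, 0.8, -1.2]
opening: 0.004
finger_force: 0.0
```

```bash
python3 -c "
from h import *
print(r.get_state()['tool_pos'],r.get_state()['contact_force'])"
```

```text
[ 0.47972657 -0.21858628  0.0277497 ] [-0.08081652  0.84314839 -1.17588327]
```

The fingers shut on nothing, so I need to look.

```bash
python3 - <<'E'
from h import *
t=snap('side'); s=snap('top')
a=cv2.resize(t['image'][240:400,280:440,::-1],None,fx=3,fy=3,interpolation=cv2.INTER_CUBIC)
b=cv2.resize(s['image'][210:330,340:440,::-1],None,fx=3,fy=4,interpolation=cv2.INTER_CUBIC)
cv2.imwrite('pics/g2.png',np.hstack([a,b]))
E
```

```text
(no output)
```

View pics/g2.png

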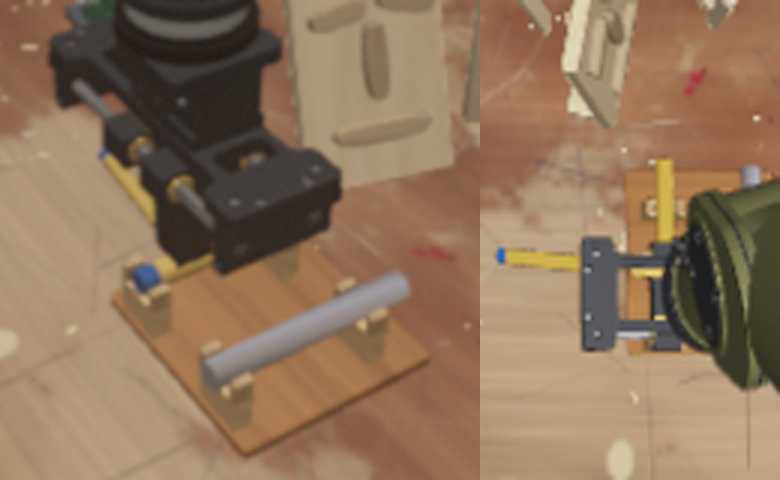

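```bash
python3 - <<'E'
from h import *
t=snap('side'); s=snap('top')
print('g1 TCP expect ~(340,279):',proj(t,[.48,-.2138,.1214]))
P=r.get_state()['tool_pos'];print(P,'now',proj(t,P),proj(s,P))
for q in([.46,-.2175,.04],[.4796,-.2175,.04],[.515,-.2175,.04]): print(q,proj(t,q),proj(s,q))
h=cv2.cvtColor(t['image'],cv2.COLOR_RGB2HSV); m=cv2.inRange(h,np.array([105,120,60]),np.array([125,255,255]))[295:345,318:400]
print('blue now',np.argwhere(m).mean(0)[::-1]+[318,295])
hs=cv2.cvtColor(s['image'],cv2.COLOR_RGB2HSV); m=cv2.inRange(hs,np.array([20,110,90]),np.array([35,255,255]))[245:304,395:411]
print('yellow top rows',[(i+245,np.where(m[i])[0].mean()+395) for i in range(0,59,4) if m[i].any()])
st=r.get_state();print(st['opening'],st['q'])
cv2.imwrite('pics/side_now.png',t['image'][:,:,::-1])
E
```

```text
g1 TCP expect ~(340,279): [340.13653386 288.42609992]
[ 0.4797194  -0.21854934  0.02768383] now [340.89108876 332.65996893] [401.31627859 285.89527233]
[0.46, -0.2175, 0.04] [330.93284225 331.12416866] [401.93279855 292.91666159]
[0.4796, -0.2175, 0.04] [340.58961467 327.04399828] [401.82584257 285.6722938 ]
[0.515, -0.2175, 0.04] [357.51522241 319.87206658] [401.62742534 272.67356847]
blue now [328.71428571 330.9047619 ]
yellow top rows [(253, np.float64(401.0)), (257, np.float64(401.5)), (261, np.float64(401.5)), (265, np.float64(401.5)), (269, np.float64(401.5)), (277, np.float64(398.0)), (289, np.float64(399.5))]
0.004908564699775672 [ 0.48426664  0.88153227 -0.2403475   1.98691238  0.58228438  0.34035221
  1.34818095]
```

```bash
python3 - <<'E'
from h import *
t=snap('side'); print(r.grip_point_offset, [a for a in dir(r) if a[0]!='_'])
for z in(.1214,.1404):
  print(z,[((proj(t,[.48+dx,-.2138+dy,z])-[250,200])*3).round().tolist() for dx,dy in((-.009,-.044),(.009,-.044),(-.009,-.026),(-.009,.026),(.009,.026))])
E
```

```text
0.0187 ['Unreachable', 'finish_job', 'get_state', 'grip_point_offset', 'snapshot']
0.1214 [[301.0, 315.0], [330.0, 303.0], [283.0, 296.0], [232.0, 246.0], [259.0, 236.0]]
0.1404 [[302.0, 286.0], [331.0, 275.0], [283.0, 268.0], [232.0, 218.0], [259.0, 208.0]]
```

The fingertips appear in the image about 2 cm above the reported TCP, so they closed on top of the bar. I'll rise, open, go lower and check the force.

Emit:
carry_out([
  [[0,0.1,-1.5],[0,0,0],1],
  [[0,0.1,-2],[0,0,0],0.4],
  [[0,0.1,-2],[0,0,0],0.4],
  [[0,0.1,-2],[0,0,0],0.4],
  [[0,0.1,-2],[0,0,0],0.4],
  [[0,0.1,-2],[0,0,0],0.4],
  [[0,0.1,-2],[0,0,0],0.4],
  [[0,0.1,-1],[0,0,0],0.4],
  [[0,0.1,0],[0,0,0],0.4],
  [[0,0.1,0.6],[0,0,0],0.4],
  [[0,0.1,1],[0,0,0],0.4],
  [[0,0.1,1],[0,0,0],0.4],
])

```text
clock: 5.3
tool_pos: [0.4792, -0.2174, 0.0169]
eef_rot: [-0.002, 1.0, 0.0, -0.001]
contact_force: [0.1, 0.1, 0.7]
opening: 0.602
finger_force: 0.0
```

```bash
python3 - <<'E'
from h import *
t=snap('side');
a=cv2.resize(t['image'][240:390,290:440,::-1],None,fx=4,fy=4,interpolation=cv2.INTER_CUBIC)
cv2.imwrite('pics/g3.png',a)
P=r.get_state()['tool_pos'];print(P)
for dz in(0,.019,.025):
  print(dz,[((proj(t,P+[dx,dy,dz])-[290,240])*4).round().tolist() for dx,dy in((-.009,-.044),(.009,-.044),(-.009,.026))])
E
```

```text
[ 0.47952638 -0.2174449   0.01732812]
0 [[240.0, 457.0], [275.0, 441.0], [153.0, 359.0]]
0.019 [[241.0, 424.0], [277.0, 408.0], [153.0, 327.0]]
0.025 [[241.0, 414.0], [277.0, 398.0], [153.0, 317.0]]
```

View pics/g3.png

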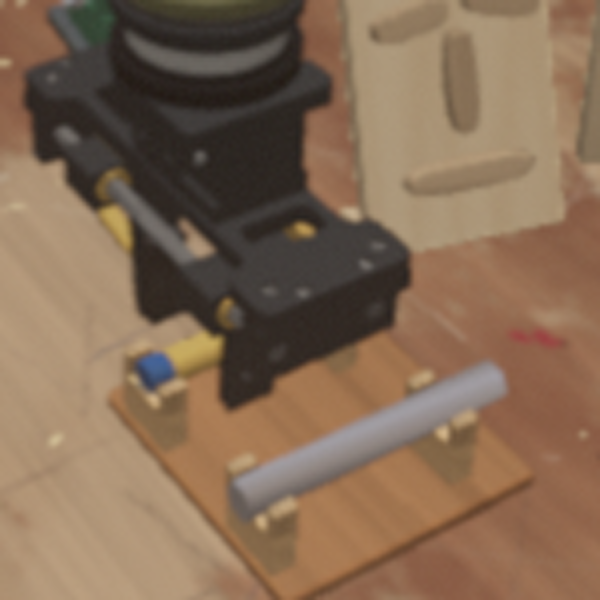

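The straddling fingertips are at about crop (250,400), which puts the true tip roughly 22 mm above the reported TCP. I'll lower 12 mm and grip.

Emit:
carry_out([
  [[0,0,0.6],[0,0,0],0.4],
  [[0,0,1.2],[0,0,0],0.4],
  [[0,0,1.2],[0,0,0],0.7],
  [[0,0,1.2],[0,0,0],0.9],
  [[0,0,1.2],[0,0,0],1],
  [[0,0,1.2],[0,0,0],1],
  [[0,0,1.2],[0,0,0],1],
  [[0,0,1.2],[0,0,0],1],
], newtons=40)

```text
clock: 6.15
tool_pos: [0.4798, -0.2177, 0.0059]
eef_rot: [-0.002, 1.0, -0.0, 0.0]
contact_force: [-0.2, 0.0, 0.8]
opening: 0.166
finger_force: 40.0
```

Emit:
carry_out([
  [[0,0,-1],[0,0,0],1],
  [[0,0,-3],[0,0,0],1],
  [[0,0,-5],[0,0,0],1],
  [[0,0,-7],[0,0,0],1],
  [[0,0,-8],[0,0,0],1],
  [[0,0,-8],[0,0,0],1],
])

```text
clock: 6.75
tool_pos: [0.4804, -0.218, 0.0871]
eef_rot: [-0.001, 1.0, -0.0, 0.001]
contact_force: [0.1, -0.0, -2.2]
opening: 0.169
finger_force: 40.0
```

```bash
python3 -c "
from h import *
go([.4455,.0844,.06],-8)"
```

```text
shift cm [ 3.41 30.25  2.68] turn [-0.03  0.14  8.16]
```

Emit:
carry_out([
  [[0.4,3,0],[0,0,1],1],
  [[1,7,0],[0,0,3],1],
  [[1.5,11,0],[0,0,5],1],
  [[2,15,0],[0,0,7],1],
  [[2.5,19,0.5],[0,0,8.2],1],
  [[3,23,1],[0,0,8.2],1],
  [[3.2,27,1.8],[0,0,8.2],1],
  [[3.4,29.5,2.5],[0,0,8.2],1],
  [[3.4,30.2,2.7],[0,0,8.2],1],
  [[3.4,30.2,2.7],[0,0,8.2],1],
  [[3.4,30.2,2.7],[0,0,8.2],1],
  [[3.4,30.2,2.7],[0,0,8.2],1],
])

```text
clock: 7.95
tool_pos: [0.4449, 0.0822, 0.0589]
eef_rot: [0.072, 0.997, -0.001, 0.0]
contact_force: [0.2, 0.3, -2.2]
opening: 0.166
finger_force: 40.0
```

```bash
python3 - <<'E'
from h import *
s=snap('top'); t=snap('side'); st=r.get_state(); P=st['tool_pos']; print(P,st['eef_rot'],st['contact_force'])
b=cv2.resize(s['image'][185:285,240:360,::-1],None,fx=4,fy=4,interpolation=cv2.INTER_CUBIC)
a=cv2.resize(t['image'][190:300,250:400,::-1],None,fx=2.1,fy=2.1,interpolation=cv2.INTER_CUBIC)
c=np.zeros((480,800,3),np.uint8); c[:400,:480]=b; c[:a.shape[0],480:480+a.shape[1]]=a
cv2.imwrite('pics/g4.png',c)
for z in(.0,):
  d=np.array([.9903,-.1392,0])
  tip=P+[0,0,.0341]+.0998*d; print('tip expect',tip,'top crop',((proj(s,tip)-[240,185])*4).round(),'side crop',((proj(t,tip)-[250,190])*2.1+[480,0]).round())
m=np.array([.569,.067,.055]); print('mouth',((proj(s,m)-[240,185])*4).round(),((proj(t,m)-[250,190])*2.1+[480,0]).round())
E
```

```text
[0.44500079 0.08265714 0.05893152] [ 7.12925332e-02  9.97455391e-01 -3.03616565e-04  1.58908529e-04] [-0.016282    0.19984211 -1.70958899]
tip expect [0.54383273 0.06876498 0.09303152] top crop [224. 294.] side crop [574.  67.]
mouth [230. 263.] [597.  92.]
```

View pics/g4.png

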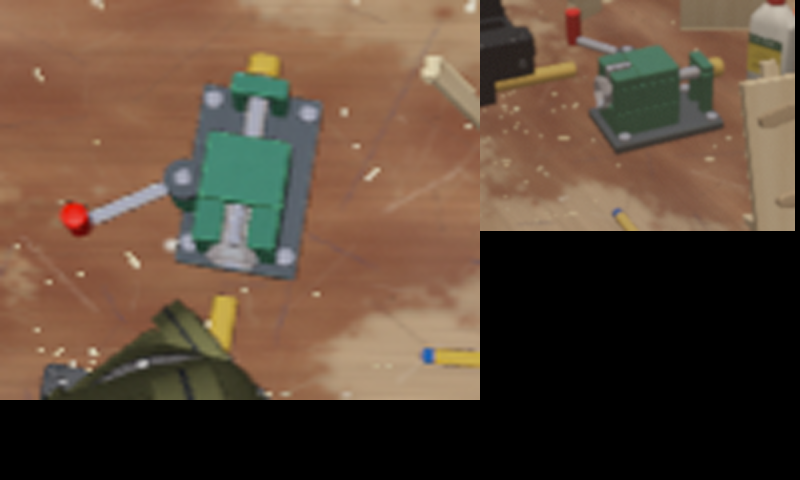

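The bar tip shows at g4 (225,296) top and (576,69) side, within a pixel of prediction, and it's short of the mouth. I'll lower to bore height and compare the two axes there.

Emit:
carry_out([
  [[0,0,1],[0,0,0],1],
  [[0,0,2],[0,0,0],1],
  [[0,0.1,3],[0,0,0],1],
  [[0,0.1,3.8],[0,0,0],1],
  [[0,0.1,3.8],[0,0,0],1],
  [[0,0.1,3.8],[0,0,0],1],
])

```text
clock: 8.65
tool_pos: [0.4446, 0.0853, 0.0204]
eef_rot: [0.07, 0.998, -0.0, -0.0]
contact_force: [0.5, -0.2, -1.7]
opening: 0.171
finger_force: 40.0
```

```bash
python3 - <<'E'
from h import *
s=snap('top'); t=snap('side'); st=r.get_state(); P=st['tool_pos']; print(P)
def lin(s,box,z,lo,hi,nm):
    x0,y0,x1,y1=box; h=cv2.cvtColor(s['image'][y0:y1,x0:x1],cv2.COLOR_RGB2HSV); m=cv2.inRange(h,np.array(lo),np.array(hi))
    n,l,stt,c=cv2.connectedComponentsWithStats(m); i=1+np.argmax(stt[1:,4]); ys,xs=np.where(l==i)
    w=np.array([plane(s,(x+x0,y+y0),z)[:2] for x,y in zip(xs,ys)]); mm=w.mean(0); d=np.linalg.svd(w-mm)[2][0]; d*=np.sign(d[0]); k=(w-mm)@d
    print(nm,len(w),'c',mm.round(4),'yaw',np.degrees(np.arctan2(d[1],d[0])).round(2),'front',(mm+d*k.max()).round(4)); return c[i]+[x0,y0],mm,d
Y=([20,110,90],[35,255,255]);G=([60,60,30],[90,255,255])
b,m,d=lin(s,(285,252,306,285),.055,*Y,'bar')
q,_,_=lin(s,(296,195,316,206),.055,*Y,'collar'); gq,_,_=lin(s,(280,200,320,250),.084,*G,'green')
bs,_,_=lin(t,(485-200,190,300,245),.055,*Y,'bar side')
# rows across green housing: left/right edges at z=.084
h=cv2.cvtColor(s['image'],cv2.COLOR_RGB2HSV); g=cv2.inRange(h,np.array(G[0]),np.array(G[1]))
for y in range(220,248,3):
    x=np.where(g[y,280:320])[0]+280
    print(y,x.min(),x.max(),plane(s,((x.min()+x.max())/2,y),.084)[:2].round(4), 'line y err mm',round(1000*float((plane(s,((x.min()+x.max())/2,y),.084)[1])-(.067-.1405*(plane(s,((x.min()+x.max())/2,y),.084)[0]-.569))),1))
# side-view tip height: project expected axis
for k in(.07,.085,.0998):
    X=P+[0,0,.0341]+k*np.array([.9903,-.1392,0]); u=proj(t,X); c=int(round(u[0])); hh=cv2.cvtColor(t['image'],cv2.COLOR_RGB2HSV); col=cv2.inRange(hh,np.array(Y[0]),np.array(Y[1]))[200:260,c]; v=np.where(col)[0]+200
    print('side',u.round(1),'seen mid',v.mean() if len(v) else None,len(v))
E
```

```text
[0.44498786 0.08533636 0.02088229]
bar 60 c [0.5284 0.074 ] yaw -2.01 front [0.5417 0.0736]
collar 38 c [0.7081 0.0476] yaw 80.22 front [0.7098 0.0576]
green 568 c [0.616  0.0608] yaw -11.72 front [0.6529 0.0531]
bar side 40 c [0.5319 0.0764] yaw 11.22 front [0.5448 0.0789]
220 291 311 [0.648  0.0581] line y err mm 2.2
223 291 312 [0.6399 0.0566] line y err mm -0.4
226 290 312 [0.6317 0.0578] line y err mm -0.4
229 290 311 [0.6236 0.0589] line y err mm -0.4
232 289 311 [0.6155 0.0601] line y err mm -0.4
235 284 310 [0.6073 0.0679] line y err mm 6.3
238 288 310 [0.5994 0.0624] line y err mm -0.3
241 288 309 [0.5913 0.0636] line y err mm -0.3
244 288 309 [0.5833 0.0634] line y err mm -1.6
247 289 308 [0.5753 0.0633] line y err mm -2.9
side [282.3 238.9] seen mid 238.0 5
side [288.7 237.5] seen mid 236.5 4
side [295.  236.1] seen mid None 0
```

Emit:
carry_out([
  [[-0.5,-0.1,0],[0,0,0],1],
  [[-1,-0.1,0],[0,0,0],1],
  [[-1.5,-0.1,0],[0,0,0],1],
  [[-2,-0.1,0],[0,0,0],1],
  [[-2.4,-0.1,0],[0,0,0],1],
  [[-2.8,-0.1,0],[0,0,0],1],
  [[-2.8,-0.1,0],[0,0,0],1],
])

```text
clock: 9.45
tool_pos: [0.4733, 0.0803, 0.0207]
eef_rot: [0.07, 0.998, 0.0, 0.0]
contact_force: [0.6, -0.3, -1.5]
opening: 0.172
finger_force: 40.0
```

Emit:
carry_out([
  [[-0.2,0,0],[0,0,0],1],
  [[-0.4,0,0],[0,0,0],1],
  [[-0.6,0,0],[0,0,0],1],
  [[-0.8,0,0],[0,0,0],1],
  [[-0.8,0,0],[0,0,0],1],
])

```text
clock: 9.95
tool_pos: [0.4808, 0.0793, 0.0207]
eef_rot: [0.07, 0.998, 0.0, 0.0]
contact_force: [0.6, -0.4, -1.4]
opening: 0.171
finger_force: 40.0
```

Emit:
carry_out([
  [[-0.2,0,0],[0,0,0],1],
  [[-0.4,0,0],[0,0,0],1],
  [[-0.6,0,0],[0,0,0],1],
  [[-0.8,0,0],[0,0,0],1],
  [[-1,0,0],[0,0,0],1],
  [[-1,0,0],[0,0,0],1],
])

```text
clock: 10.55
tool_pos: [0.4908, 0.0778, 0.0208]
eef_rot: [0.07, 0.998, 0.0, 0.0]
contact_force: [0.2, 0.4, -1.4]
opening: 0.164
finger_force: 40.0
```

```bash
python3 -c "
from h import *
s=r.get_state();print(s['tool_pos'],s['contact_force'],s['moment'])"
```

```text
[0.490797   0.07784324 0.02075521] [ 0.16676295  0.36542458 -1.35222189] [ 0.08273526  0.0160294  -0.00533825]
```

Emit:
carry_out([
  [[-0.2,0,0],[0,0,0],1],
  [[-0.4,0,0],[0,0,0],1],
  [[-0.6,0,0],[0,0,0],1],
  [[-0.8,0,0],[0,0,0],1],
  [[-1,0,0],[0,0,0],1],
  [[-1.2,0,0],[0,0,0],1],
  [[-1.2,0,0],[0,0,0],1],
  [[-1.2,0,0],[0,0,0],1],
])

```text
clock: 11.35
tool_pos: [0.5023, 0.0762, 0.0207]
eef_rot: [0.07, 0.998, 0.0, 0.0]
contact_force: [-0.2, -0.8, -2.1]
opening: 0.172
finger_force: 40.0
```

Emit:
carry_out([
  [[0,0,0],[0,0,0],1],
  [[0,0,0],[0,0,0],1],
  [[0,0,0],[0,0,0],1],
], newtons=6)

```text
clock: 11.65
tool_pos: [0.5023, 0.0762, 0.0208]
eef_rot: [0.07, 0.998, 0.0, 0.0]
contact_force: [0.3, -0.2, -1.1]
opening: 0.181
finger_force: 6.0
```

Emit:
carry_out([
  [[-0.1,0,0],[0,0,0],1],
  [[-0.2,0,0],[0,0,0],1],
  [[-0.3,0,0],[0,0,0],1],
  [[-0.4,0,0],[0,0,0],1],
])

```text
clock: 12.05
tool_pos: [0.5061, 0.0756, 0.0207]
eef_rot: [0.07, 0.998, -0.0, -0.0]
contact_force: [-0.6, 0.1, -1.1]
opening: 0.179
finger_force: 6.0
```

Emit:
carry_out([
  [[-0.1,0,0],[0,0,0],1],
  [[-0.2,0,0],[0,0,0],1],
  [[-0.3,0,0],[0,0,0],1],
])

```text
clock: 12.35
tool_pos: [0.5092, 0.0752, 0.0207]
eef_rot: [0.07, 0.998, 0.0, -0.0]
contact_force: [-0.8, 0.2, -1.6]
opening: 0.177
finger_force: 6.0
```

Tip is about 39 mm in. From here I go in 2 mm steps.

Emit:
carry_out([
  [[-0.1,0,0],[0,0,0],1],
  [[-0.2,0,0],[0,0,0],1],
])

```text
clock: 12.55
tool_pos: [0.5112, 0.0749, 0.0207]
eef_rot: [0.07, 0.998, 0.0, 0.0]
contact_force: [0.1, -0.1, -1.3]
opening: 0.179
finger_force: 6.0
```

Emit:
carry_out([
  [[-0.1,0,0],[0,0,0],1],
  [[-0.2,0,0],[0,0,0],1],
])

```text
clock: 12.75
tool_pos: [0.5131, 0.0747, 0.0207]
eef_rot: [0.07, 0.998, 0.0, -0.0]
contact_force: [-0.6, 0.7, -1.3]
opening: 0.179
finger_force: 6.0
```

Emit:
carry_out([
  [[-0.1,0,0],[0,0,0],1],
  [[-0.2,0,0],[0,0,0],1],
])

```text
clock: 12.95
tool_pos: [0.5151, 0.0744, 0.0207]
eef_rot: [0.07, 0.998, 0.0, -0.0]
contact_force: [0.6, -0.0, -0.6]
opening: 0.181
finger_force: 6.0
```

Emit:
carry_out([
  [[-0.1,0,0],[0,0,0],1],
  [[-0.2,0,0],[0,0,0],1],
])

```text
clock: 13.15
tool_pos: [0.5157, 0.0741, 0.0205]
eef_rot: [0.07, 0.998, -0.0, -0.001]
contact_force: [-4.5, 1.9, -0.8]
opening: 0.179
finger_force: 6.0
```

The force rose to about 5 N at roughly 46 mm depth. I'll back off 3 mm and re-approach to confirm it's the stop.

Emit:
carry_out([
  [[0.2,0,0],[0,0,0],1],
  [[0.4,0,0],[0,0,0],1],
  [[0.4,0,0],[0,0,0],1],
])

```text
clock: 13.45
tool_pos: [0.5134, 0.0747, 0.0209]
eef_rot: [0.07, 0.998, 0.0, 0.0]
contact_force: [-0.2, -0.5, -0.7]
opening: 0.18
finger_force: 6.0
```

Emit:
carry_out([
  [[-0.1,0,0],[0,0,0],1],
  [[-0.2,0,0],[0,0,0],1],
  [[-0.25,0,0],[0,0,0],1],
  [[-0.25,0,0],[0,0,0],1],
])

```text
clock: 13.85
tool_pos: [0.5157, 0.0743, 0.0207]
eef_rot: [0.07, 0.998, 0.0, 0.0]
contact_force: [0.4, -0.4, -1.1]
opening: 0.181
finger_force: 6.0
```

Emit:
carry_out([
  [[-0.05,0,0],[0,0,0],1],
  [[-0.1,0,0],[0,0,0],1],
  [[-0.1,0,0],[0,0,0],1],
])

```text
clock: 14.15
tool_pos: [0.5157, 0.0742, 0.0206]
eef_rot: [0.07, 0.998, -0.0, -0.001]
contact_force: [-2.2, 0.3, -0.9]
opening: 0.18
finger_force: 6.0
```

Emit:
carry_out([
  [[-0.05,0,0.08],[0,0,0],1],
  [[-0.05,0.06,0.08],[0,0,0],1],
  [[-0.05,-0.06,0],[0,0,0],1],
  [[-0.05,0,-0.06],[0,0,0],1],
  [[-0.05,0,0],[0,0,0],1],
  [[-0.05,0,0],[0,0,0],1],
])

```text
clock: 14.75
tool_pos: [0.5157, 0.0741, 0.0205]
eef_rot: [0.07, 0.998, -0.0, -0.001]
contact_force: [-4.8, 0.8, -1.7]
opening: 0.178
finger_force: 6.0
```

It's firm and repeatable, so this is the stop. Next I ease the push, release and rise.

Emit:
carry_out([
  [[0.08,0,0],[0,0,0],1],
  [[0.08,0,0],[0,0,0],0.8],
  [[0.08,0,0],[0,0,0],0.6],
  [[0.08,0,0],[0,0,0],0.5],
  [[0.08,0,0],[0,0,0],0.5],
  [[0.08,0,-2],[0,0,0],0.5],
  [[0.08,0,-5],[0,0,0],0.5],
  [[0.08,0,-9],[0,0,0],0.5],
  [[0.08,0,-13],[0,0,0],0.5],
  [[-1,0,-15],[0,0,0],0.8],
  [[-1,0,-15],[0,0,0],1],
  [[-1,0,-15],[0,0,0],1],
])

```text
clock: 15.95
tool_pos: [0.527, 0.0724, 0.1707]
eef_rot: [0.07, 0.998, 0.0, 0.0]
contact_force: [-0.6, -0.6, -0.6]
opening: 0.251
finger_force: 0.0
```

```bash
python3 - <<'E'
from h import *
s=snap('top'); t=snap('side'); st=r.get_state(); print(st['tool_pos'],st['opening'])
b=cv2.resize(t['image'][190:290,250:400,::-1],None,fx=4,fy=4,interpolation=cv2.INTER_CUBIC); cv2.imwrite('pics/g5.png',b)
for nm,X in (('tip46 rear', np.array([.569,.067,.055])+(.0455-.13)*np.array([.9903,-.1392,0])),): print(nm,X,((proj(t,X)-[250,190])*4).round())
h=cv2.cvtColor(t['image'],cv2.COLOR_RGB2HSV); m=cv2.inRange(h,np.array([20,110,90]),np.array([35,255,255]))[210:230,355:372]; print('collar side',np.argwhere(m).mean(0)[::-1]+[355,210],(m>0).sum())
for x in(-.11,-.06): print(np.array([.569,.067])+x*np.array([.99,-.139]))
E
```

```text
[0.52568212 0.07243391 0.1695314 ] 0.16296566162787798
tip46 rear [0.48531965 0.0787624  0.055     ] [ 79. 207.]
collar side [361.92 220.36] 25
[0.4601  0.08229]
[0.5096  0.07534]
```

View pics/g5.png

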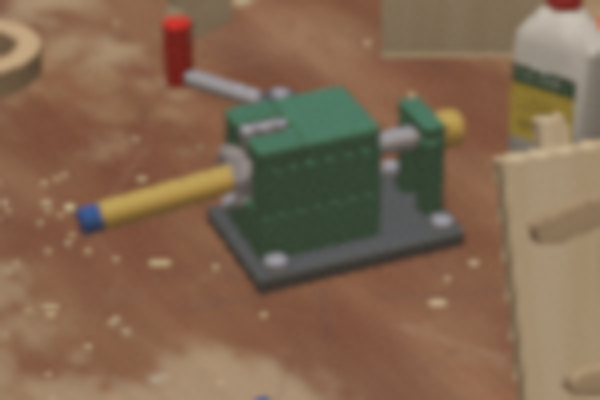

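The bar lies in the bore with its blue end at crop (90,218), and the lever post is open at (178,50). Now the lever.

```bash
python3 - <<'E'
from h import *
d=np.array([.9903,-.1392,0]);n=np.array([.1392,.9903,0]);m=np.array([.569,.067,0])
go(m-.04*d+.102*n+[0,0,.12],-8); go(m-.04*d+.102*n+[0,0,.053],-8)
for q in np.arange(0,1.31,.15):
    a=.6-q; x=.05-.075*np.sin(a); y=.04+.075*np.cos(a); print(q.round(2),'rel to start: toolx',round(-(x-.02+.04)*100,2),'tooly',round((y-.102)*100,2))
E
```

```text
shift cm [-0.38 10.27  4.94] turn [-0.06 -0.15 -0.01]
shift cm [-0.39 10.28 11.64] turn [-0.06 -0.15 -0.01]
0.0 rel to start: toolx -2.77 tooly -0.01
0.15 rel to start: toolx -3.74 tooly 0.55
0.3 rel to start: toolx -4.78 tooly 0.97
0.45 rel to start: toolx -5.88 tooly 1.22
0.6 rel to start: toolx -7.0 tooly 1.3
0.75 rel to start: toolx -8.12 tooly 1.22
0.9 rel to start: toolx -9.22 tooly 0.97
1.05 rel to start: toolx -10.26 tooly 0.55
1.2 rel to start: toolx -11.23 tooly -0.01
```

Emit:
carry_out([
  [[-0.4,4,2],[0,0,0],1],
  [[-0.4,8,4],[0,0,0],1],
  [[-0.4,10.3,6],[0,0,0],1],
  [[-0.4,10.3,8],[0,0,0],1],
  [[-0.4,10.3,10],[0,0,0],1],
  [[-0.4,10.3,11.6],[0,0,0],1],
  [[-0.4,10.3,11.6],[0,0,0],1],
  [[-0.4,10.3,11.6],[0,0,0],1],
])

```text
clock: 16.85
tool_pos: [0.5443, 0.174, 0.0539]
eef_rot: [0.07, 0.998, -0.0, -0.001]
contact_force: [-0.4, -0.6, 1.1]
opening: 0.005
finger_force: 0.0
```

Emit:
carry_out([
  [[-1,0,0],[0,0,0],1],
  [[-2,0,0],[0,0,0],1],
  [[-2.8,0.1,0],[0,0,0],1],
  [[-3.7,0.5,0],[0,0,0],1],
  [[-4.2,0.8,0],[0,0,0],1],
  [[-4.8,1,0],[0,0,0],1],
  [[-4.8,1,0],[0,0,0],1],
])

```text
clock: 17.55
tool_pos: [0.595, 0.1782, 0.0549]
eef_rot: [0.07, 0.998, 0.001, 0.0]
contact_force: [-0.3, 1.2, 0.1]
opening: 0.003
finger_force: 0.6
```

```bash
python3 - <<'E'
from h import *
s=snap('top'); t=snap('side'); st=r.get_state(); print(st['tool_pos'],st['contact_force'])
go([.6132,.1712,.053],-8)
b=cv2.resize(t['image'][170:290,240:400,::-1],None,fx=4,fy=4,interpolation=cv2.INTER_CUBIC); cv2.imwrite('pics/g6.png',b)
E
```

```text
[0.59489764 0.17756493 0.05474486] [0.24628416 0.7551832  0.84415704]
shift cm [-1.9  -0.38  0.18] turn [ 0.05  0.07 -0.01]
```

View pics/g6.png

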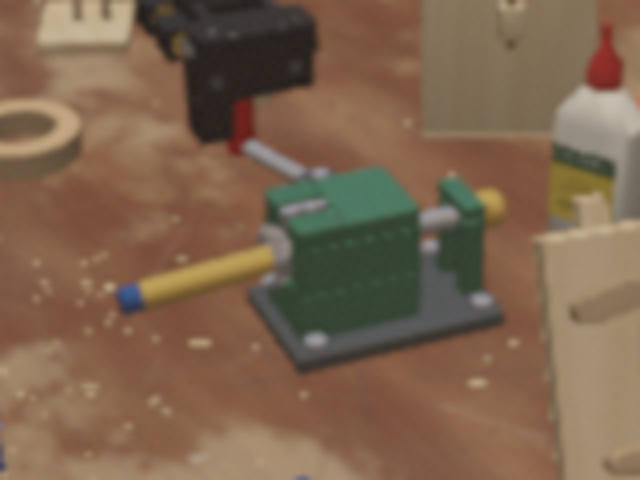

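The fingers bear on the near side of the red post at crop (240,125) and it's turning. I'll continue round the arc.

Emit:
carry_out([
  [[-0.6,0.1,0],[0,0,0],1],
  [[-1.1,0.2,0],[0,0,0],1],
  [[-1.7,0.3,0],[0,0,0],1],
  [[-2.2,0.3,0],[0,0,0],1],
  [[-2.8,0.3,0],[0,0,0],1],
  [[-3.3,0.2,0],[0,0,0],1],
  [[-3.9,0.1,0],[0,0,0],1],
  [[-4.4,0,0],[0,0,0],1],
  [[-5,-0.2,0],[0,0,0],1],
  [[-5.5,-0.4,0],[0,0,0],1],
  [[-5.5,-0.4,0],[0,0,0],1],
])

```text
clock: 18.75
tool_pos: [0.6488, 0.1651, 0.0546]
eef_rot: [0.07, 0.998, -0.0, 0.0]
contact_force: [-1.5, 0.8, 0.0]
opening: 0.004
finger_force: 0.7
```

Emit:
carry_out([
  [[-0.3,-0.2,0],[0,0,0],1],
  [[-0.6,-0.3,0],[0,0,0],1],
  [[-0.9,-0.5,0],[0,0,0],1],
  [[-0.9,-0.5,0],[0,0,0],1],
])

```text
clock: 19.15
tool_pos: [0.6567, 0.1591, 0.0547]
eef_rot: [0.07, 0.998, -0.0, 0.0]
contact_force: [-1.8, 2.3, -0.8]
opening: 0.008
finger_force: 1.3
```

Emit:
carry_out([
  [[-0.3,-0.2,0],[0,0,0],1],
  [[-0.6,-0.4,0],[0,0,0],1],
  [[-0.9,-0.6,0],[0,0,0],1],
  [[-0.9,-0.6,0],[0,0,0],1],
])

```text
clock: 19.55
tool_pos: [0.6584, 0.1577, 0.0546]
eef_rot: [0.068, 0.998, 0.002, -0.005]
contact_force: [-14.8, 9.9, 7.0]
opening: 0.005
finger_force: 7.7
```

```bash
python3 - <<'E'
from h import *
s=snap('top'); t=snap('side'); st=r.get_state(); print(st['tool_pos'],st['contact_force'])
h=cv2.cvtColor(t['image'],cv2.COLOR_RGB2HSV); m=(cv2.inRange(h,np.array([0,170,60]),np.array([6,255,255]))|cv2.inRange(h,np.array([174,170,60]),np.array([180,255,255])))[170:240,280:360]
n,l,stt,c=cv2.connectedComponentsWithStats(m); print([(stt[i].tolist(),(c[i]+[280,170]).round(1).tolist()) for i in range(1,n) if stt[i,4]>8])
d=np.array([.9903,-.1392,0]);n_=np.array([.1392,.9903,0]);M=np.array([.569,.067,.084])
for q in(.6,.8,.9,1.0,1.1,1.2): a=.6-q; X=M+d*(.05-.075*np.sin(a))+n_*(.04+.075*np.cos(a)); print(q,X.round(4),proj(t,X).round(1))
E
```

```text
[0.65843495 0.15772132 0.05464016] [-13.47096666   9.30915802   6.56999544]
[([46, 22, 3, 10, 25], [327.1, 196.6])]
0.6 [0.6345 0.1739 0.084 ] [307.8 197.5]
0.8 [0.6491 0.1704 0.084 ] [313.7 196.6]
0.9 [0.656  0.1675 0.084 ] [316.7 196.4]
1.0 [0.6626 0.164  0.084 ] [319.8 196.3]
1.1 [0.6689 0.1598 0.084 ] [322.8 196.4]
1.2 [0.6746 0.1551 0.084 ] [325.8 196.6]
```

The force jumped to about 17 N at roughly 1.2 rad, so the lever is on its end stop. Backing off and checking.

Emit:
carry_out([
  [[0.6,0.4,0],[0,0,0],1],
  [[1.5,0.8,0],[0,0,0],1],
  [[3,1,0],[0,0,0],1],
  [[5,1,-2],[0,0,0],1],
  [[7,1,-6],[0,0,0],1],
  [[10,1,-11],[0,0,0],1],
  [[14,4,-14],[0,0,0],1],
  [[18,9,-15],[0,0,0],1],
  [[18,13,-15],[0,0,0],1],
  [[18,16,-15],[0,0,0],1],
  [[18,16,-15],[0,0,0],1],
  [[18,16,-15],[0,0,0],1],
])

```text
clock: 20.85
tool_pos: [0.5095, 0.3357, 0.2049]
eef_rot: [0.07, 0.998, -0.0, 0.001]
contact_force: [0.4, -1.6, 0.1]
opening: 0.003
finger_force: 0.0
```

```bash
python3 - <<'E'
from h import *
s=snap('top'); t=snap('side'); st=r.get_state(); print(st['tool_pos'],st['contact_force'])
b=cv2.resize(s['image'][185:285,240:340,::-1],None,fx=4,fy=4,interpolation=cv2.INTER_CUBIC)
a=cv2.resize(t['image'][185:285,265:365,::-1],None,fx=4,fy=4,interpolation=cv2.INTER_CUBIC)
cv2.imwrite('pics/g7.png',np.hstack([b,a]))
def cen(s,box,z):
    x0,y0,x1,y1=box; h=cv2.cvtColor(s['image'][y0:y1,x0:x1],cv2.COLOR_RGB2HSV); m=cv2.inRange(h,np.array([0,180,90]),np.array([6,255,255])); return plane(s,np.argwhere(m).mean(0)[::-1]+[x0,y0],z)
k=cen(s,(255,195,300,245),.105); v=k[:2]-[.6241,.0996]; print('knob',k,'q',.6-(np.arctan2(v[1],v[0])-np.radians(82)))
def cy(s,box,lo,hi):
    x0,y0,x1,y1=box; h=cv2.cvtColor(s['image'][y0:y1,x0:x1],cv2.COLOR_RGB2HSV); m=cv2.inRange(h,np.array(lo),np.array(hi)); return (np.argwhere(m).mean(0)[::-1]+[x0,y0]).round(2),(m>0).sum()
print('collar',cy(s,(296,195,316,206),[20,110,90],[35,255,255]),cy(t,(355,210,372,230),[20,110,90],[35,255,255]))
bl=cy(s,(270,265,300,300),[105,120,60],[125,255,255]);bt=cy(t,(262,235,280,255),[105,120,60],[125,255,255]);print('blue',bl,bt,two(s,bl[0],t,bt[0]) if bl[1] and bt[1] else '')
E
```

```text
[0.50978318 0.33317312 0.20459122] [-0.06009669 -0.44020807  0.1557633 ]
knob [0.67203818 0.15417265 0.105     ] q 1.1811423050571204
collar (array([305.58, 200.84]), np.int64(38)) (array([361.92, 220.36]), np.int64(25))
blue (array([292.65, 279.9 ]), np.int64(20)) (array([271.92, 241.58]), np.int64(12)) (array([0.49044739, 0.07832281, 0.05431051]), np.float64(0.00045555183414188865))
```

View pics/g7.png

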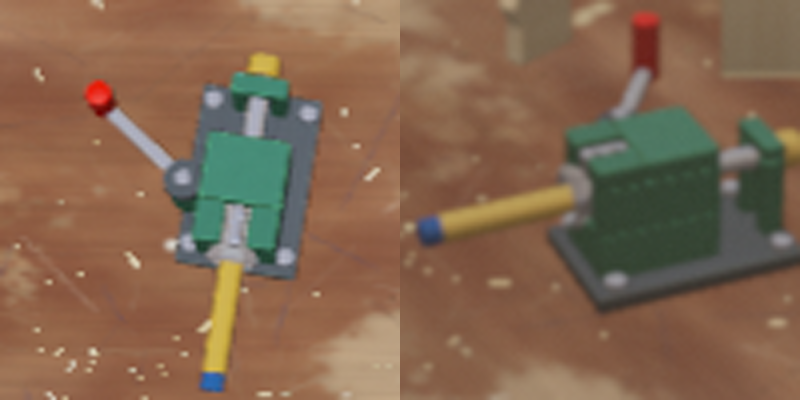

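The lever is closed at about 1.18 rad (post at (98,97)), the bar is in line in the bore with its blue end where predicted, and the collar hasn't moved. Handing in.

```bash
python3 -c "
from plant import r
print(r.finish_job())"
```

```text
the job is handed in; nothing more can be done
None
```

I handed the job in: the large round bar is against the depth stop, clamped with the lever at about 1.18 rad, and everything is released. The stop's collar and the bar's rear end measured where expected, but `finish_job` gave no verdict.

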